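# Cross the polars on a slide viewer

### The arm

A 6-joint arm with a two-finger parallel gripper is mounted at the origin on the work surface. World frame = base frame: x ahead of the robot, y to its left, z up, the work surface at z = 0. Lengths are in m, angles in degrees, forces in N, time in s.
With the tool pointing down it reaches from about 0.3 to 0.85 m from the base axis. Payload 5.4 kg.
Tool frame: the origin (TCP) lies on the centre line of the jaws, within the pads' length; the fingertips stand 14 mm ahead of it and the grasp point (between the pads) lies 5 mm behind it (ctrl.tip_reach is the distance from the TCP to the fingertips, in m); z points along the fingers, y is the line along which they close (so a half turn about z gives the same grasp; the last joint's range is limited). The gripper opens to 85 mm and grips with 20 to 120 N. Pads are 22 mm wide; open, the fingers measure 114 mm over their backs; the gripper's body (76 mm by 85 mm) begins 54 mm behind the grasp point. The pads swing forward as they close: fully open they stand 13 mm farther back than shut.
Start: joints at [-81.767, 9.076, 91.501, -0, 79.423, -12.038], TCP at [0.199, -0.539, 0.245] pointing down, gripper open.
Joint ranges: [-166.64, 166.64], [-54.1, 131.32], [10.49, 154.53], [-73.88, 253.88], [9.74, 151.15], [-171.62, 171.62]. Speed limits (degrees/s): [147.25, 147.25, 180, 180, 180, 180].

### API

Orientations are given as a 3x3 rotation matrix whose columns are the frame's x, y, z axes.
In Python, from plant import ctrl gives the robot as it stands.
- The arm moves only by the tool arm_command, never from a script. Its argument "deltas" is a list of rows, each a list of 7 numbers: the shift along the tool's x, y, z in units of 3 cm (1.0 is 3 cm), then the turn, a rotation vector about the tool's x, y, z in units of pi/2 rad (1.0 is pi/2 rad), then the opening, from 0 (shut) to 1 (fully open). A call has 1 to 20 rows; each row shifts and turns the commanded pose from where the row before left it, along the tool's axes as they then stand; what a row does not reach is not made up. A row lasts 1/12 s, in which the tool goes at most 41.7 mm and 7.16 degrees, less where a joint would pass 70% of its speed; a pose out of reach is approached as far as the arm can. A call with a number of a shift or a turn outside -1 to 1 is refused whole. A call with a gripper value outside its range is refused whole. The fingers move at their own pace and stop on an object; "squeeze" is the grip in N (left out, the last holds). Time passes only in rows, so rows that do not move let the fingers close. It gives the time, the measured TCP pose, the force, the opening and the grip force at its end, in the units of the state.
- ctrl.get_state(): the state, without advancing time (a new reading comes with each control period).
- ctrl.snapshot(name): name is "scene" or "top"; returns a dict with "img" (384x512x3 uint8, blue, green, red), "fovy" (degrees; the focal length in pixels is half the picture's height over the tangent of half this angle, whatever the lens; pixels are square), "cx", "cy" (the principal point, pixels), "T" (4x4, takes a point from camera to world coordinates). Camera axes: x right, y up, looking along -z (the intrinsics and any distortion apply to the point x, -y, -z); pixel columns grow to the right and rows downward; lengths in m; the calibration is good to about 2 mm. A picture is of the moment at which its call begins. There is no depth.
- ctrl.finish_job(): hands the job in; it is judged then, once.
The state is a dict: "clock": time; "joint_pos": joint angles; "joint_velocities": joint speeds; "joint_torque": joint torques, N m; "ee_pos": TCP position; "tool_rot": TCP orientation; "contact_force": force on the tool from outside, world axes, zero at the start; "torque": the same for the moment, N m; "opening": finger opening in m; "grasp_force": force on a finger pad.
Only numpy, scipy, OpenCV 4.12 (cv2) and the standard library are available. Lean on these libraries where they do the work, as an engineer would, in place of code of your own. Each camera call takes 0.05 s, during which the arm holds its last target. There are 200 camera calls.

### The job

Get the polarising slide viewer ready for the next pupil: press the raised half of its rocker switch down so that the lamp is on, and push the lever of the analyser ring round with a fingertip until it stands at the 90-degree mark, the long mark at the anticlockwise end of the scale seen from above. Push the lever gently from the side, without gripping it, and leave the jar, the dish, the tweezers and the slide box where they are.

Things in the scene. Friction and masses are not known exactly. Their poses are not given: they have to be found in the camera images.
- viewer: Polarising slide viewer, fixed to the table. Origin on the table under the vertical axis of the analyser ring; z up, x from the front (lever side) to the back. Grey lamp house: top 45 mm above the table, reaching x -80 to +80 and y -85 to +165 mm of the origin. Over it, on pillars at the back and sides, are the scale flange and analyser ring.
- scale (a point): On the ring's axis, at the height of the scale, 93 mm above the table. Fixed black flange, outer radius 76 mm; short white marks every 10 degrees and a long mark at each end: 0 degrees toward (-1, +1) and 90 degrees toward (-1, -1) from the axis in the viewer's x, y, so that the scale spans the front.
- analyser (a joint): Angle (rad) of the dark steel analyser ring (radius 56 mm, top 97 mm above the table, vertical axis through the viewer's origin, dark filter inside). 0: lever at the 0-degree mark; 1.571: at the 90-degree mark; grows anticlockwise seen from above. Stops at -0.17 and 1.92. Starts between 0.15 and 0.75. Friction holds it where it is left; about 1.5 N at the knob moves it.
- knob (a point): In the upright round steel knob at the lever's end, on its centre line, 92 mm from the ring's axis, 115 mm above the table; x axis outward along the lever. Knob 11 mm in diameter, from 96 to 129 mm above the table; only the lamp house is below it. The lever's flat slotted arm (12 mm wide, 96 to 100 mm above the table) shows the scale, in line with a white index line on the ring.
- mark_90 (a point): Where the knob's centre (point knob) comes to stand when the lever is at the 90-degree mark: fixed on the viewer, 92 mm from the ring's axis, 115 mm above the table.
- lamp_switch (a joint): Angle (rad) of the black rocker switch on the lamp house: 0 off (front half raised), 0.30 fully on (front half down, back half raised). Stays where it is left; about 2 N at its end moves it. Starts at 0.
- switch_end (a point): Top of the rocker's front half near its end, 18 mm in front (viewer's -x) of the pivot, on its middle line, 57 mm above the table when off, 6 mm lower when on. Rocker 42 mm long (viewer's x), 24 mm wide; pivot at x -15, y +128 mm of the viewer's origin, in a bezel whose top is 47 mm above the table.
- jar: Bystander: glass jar with white lid, 62 mm in diameter, 85 mm tall, standing to the right of the viewer. Origin at the centre of its underside.
- dish: Bystander: covered clear Petri dish, 94 mm in diameter, 16 mm high, at the right front of the viewer. Origin at the centre of its underside.
- tweezers: Bystander: steel tweezers 130 mm long, 10 mm high, lying at the left front of the viewer. Origin under their middle, x axis along them.
- slide_box: Bystander: grey slide box 100 by 86 mm, 34 mm high, to the left of the viewer. Origin at the centre of its underside.

How it is judged:
By the outcome, as a careful person would: the job done as asked, in the order asked, and still so for the second after the job is handed in, with the robot touching nothing.
It also fails if it takes over 45 s, if anything falls off the work surface, if the arm or the gripper's body presses on something with over 40 N, if the wrist force passes 120 N, or if a joint passes its speed limit or range.

## Working session

There is one attempt and no reset: what is moved stays moved. The work goes in short steps, Python scripts to look and compute and a tool call to move; the robot and the scene stay as the last step left them, time stands still between calls to the robot, and variables do not carry over. Pictures are saved under pics/ and viewed, at most 10 in all, crops included, and the job is handed in when it is done.

Besides the shell and the picture viewer there is one more tool, called after "Call:" as name([rows], argument=value, ...), one row to a line, values as JSON. arm_command: Moves the arm, as the interface text tells. Shifts and turns lie within -1 to 1; 1 stands for 3 cm of shift or pi/2 rad of turn. Its arguments: {"type":"object","properties":{"deltas":{"type":"array"},"squeeze":{"type":"number"}},"required":["deltas"]}

```bash
mkdir -p pics; ls; python3 - <<'E'
from plant import ctrl
import cv2,numpy as np
for n in("scene","top"):
    s=ctrl.snapshot(n); cv2.imwrite(f"pics/{n}0.png",s["img"]); np.savez(f"{n}0.npz",**s)
    print({k:v for k,v in s.items() if k!="img"})
    cv2.imwrite(f"pics/{n}0b.png",cv2.resize(s["img"],(800,600),interpolation=cv2.INTER_CUBIC))
st=ctrl.get_state();print(st["tool_rot"],st["opening"],ctrl.tip_reach)
E
```

```text
pics
{'fovy': 54.635050347212825, 'cx': 254.05757209528198, 'cy': 191.94429488546564, 'T': array([[-0.77971796, -0.46098516,  0.42371284,  0.90922299],
       [ 0.62612503, -0.57112845,  0.5308293 ,  0.50577972],
       [-0.00270997,  0.67919435,  0.73395346,  0.74072731],
       [ 0.        ,  0.        ,  0.        ,  1.        ]])}
{'fovy': 43.530330557512485, 'cx': 260.0821066563502, 'cy': 187.08631296676967, 'T': array([[ 0.09380552,  0.96948396, -0.22649805,  0.32629588],
       [-0.99557438,  0.09264051, -0.01579212,  0.01602303],
       [ 0.00567269,  0.22697704,  0.97388359,  0.98339716],
       [ 0.        ,  0.        ,  0.        ,  1.        ]])}
[[ 9.38046089e-01  3.46510414e-01 -2.59700051e-04]
 [ 3.46510317e-01 -9.38044502e-01  1.76401295e-03]
 [ 3.67638655e-04 -1.74471420e-03 -9.99998410e-01]] 0.08523660555617152 0.014
```

View pics/top0b.png

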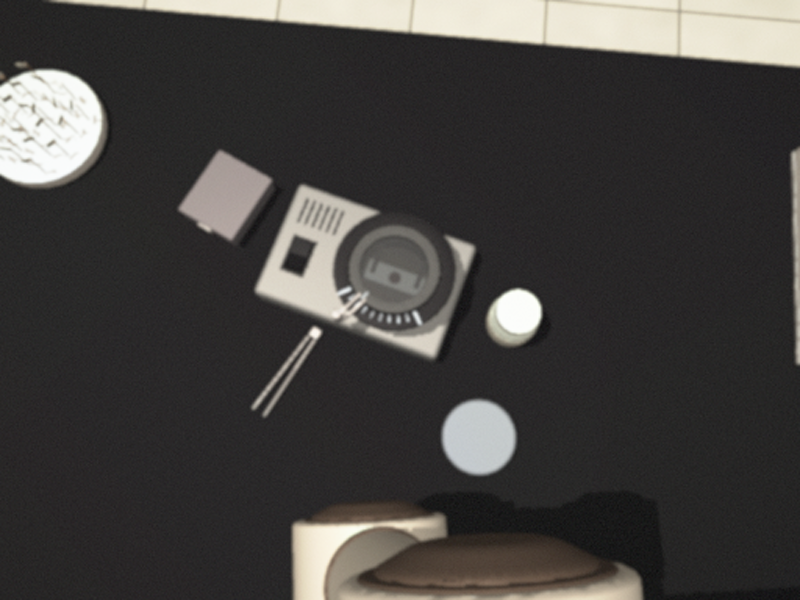

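View pics/scene0b.png

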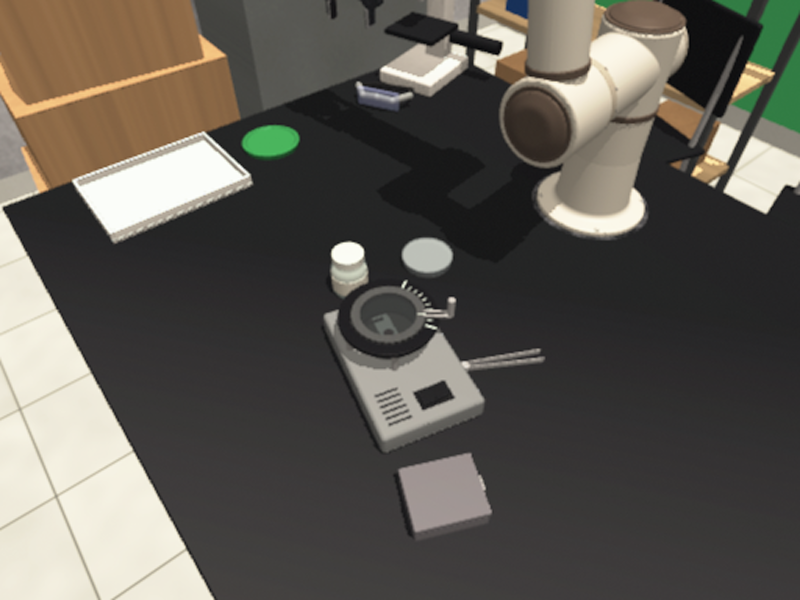

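The top view shows the viewer with its corners near (302,185), (475,245), (437,358) and (257,291) at 800 px scale. The ring centre is at about (395,268), the rocker at (298,255) and the lever at about (350,305). The scene view shows the knob at about (451,305). I'll enlarge both.

```bash
python3 - <<'E'
import cv2,numpy as np
for n,(x,y) in {"top":(155,112),"scene":(195,172)}.items():
    im=np.load(f"{n}0.npz")["img"][y:y+120,x:x+160]
    im=cv2.convertScaleAbs(cv2.resize(im,None,fx=5,fy=5,interpolation=cv2.INTER_CUBIC),alpha=1.3)
    cv2.imwrite(f"pics/{n}_c.png",im)
E
```

```text
(no output)
```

View pics/top_c.png

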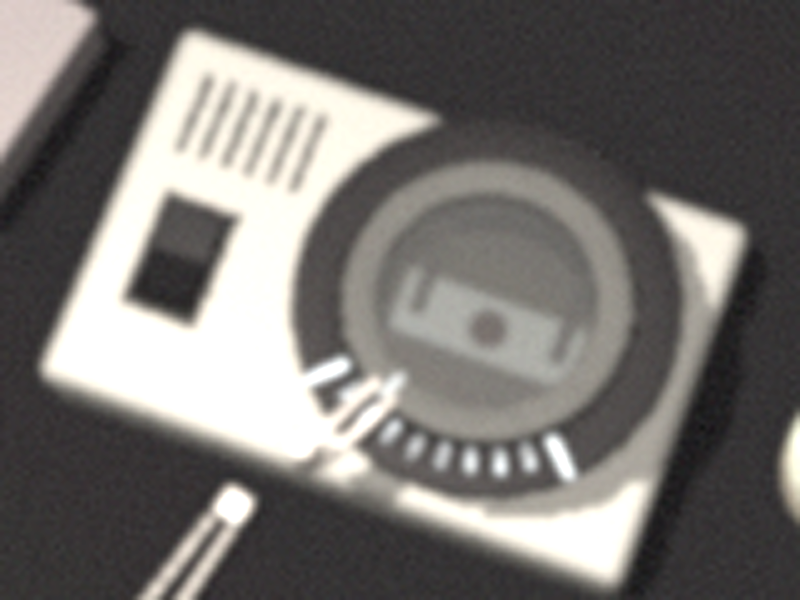

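View pics/scene_c.png

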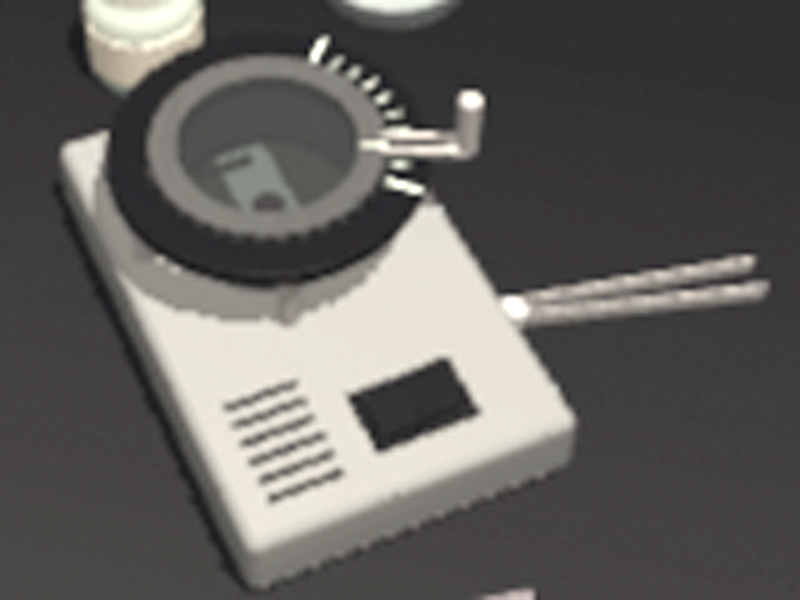

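In the crops, the top view has the ring centre at about (487,299), the 90° mark ending at (572,478) and the 0° mark ending at (312,383). The scene view has the knob top at (471,100) and its base at (468,150). I'll fit the viewer pose from these points.

```bash
cat > fit.py <<'E'
import numpy as np
from scipy.optimize import least_squares
C={n:np.load(f"{n}0.npz") for n in("top","scene")}; off={"top":(155,112),"scene":(195,172)}
def proj(n,P):
    c=C[n];T=c["T"];p=T[:3,:3].T@(P-T[:3,3]);f=192/np.tan(np.radians(float(c["fovy"]))/2)
    return np.array([c["cx"]+f*p[0]/-p[2],c["cy"]-f*p[1]/-p[2]])
def pol(r,deg,z): # scale angle -> viewer coords
    a=np.radians(135+deg);return [r*np.cos(a),r*np.sin(a),z]
obs=[("top",(192,35),lambda q:[.08,.165,.045]),("top",(745,225),lambda q:[.08,-.085,.045]),
("top",(620,580),lambda q:[-.08,-.085,.045]),("top",(48,368),lambda q:[-.08,.165,.045]),
("top",(487,299),lambda q:[0,0,.097]),("top",(572,478),lambda q:pol(q[4],90,.093)),("top",(312,383),lambda q:pol(q[4],0,.093)),
("top",(182,257),lambda q:[-.015,.128,.047]),
("scene",(575,425),lambda q:[-.08,.165,.045]),("scene",(255,545),lambda q:[.08,.165,.045]),("scene",(65,145),lambda q:[.08,-.085,.045]),
("scene",(266,145),lambda q:[0,0,.097]),
("scene",(471,98),lambda q:pol(.092,q[3],.129)),("scene",(468,150),lambda q:pol(.092,q[3],.096))]
def W(q,v): c,s=np.cos(q[2]),np.sin(q[2]);return np.array([q[0]+c*v[0]-s*v[1],q[1]+s*v[0]+c*v[1],v[2]])
def res(q): return np.concatenate([proj(n,W(q,f(q)))-((np.array(u)+.5)/5-.5+off[n]) for n,u,f in obs])
r=least_squares(res,[.55,.05,-.2,20,.074],x_scale=[.01,.01,.1,10,.01],loss="soft_l1")
q=r.x
if __name__=="__main__":
    print(q,np.degrees(q[2]));print(res(q).reshape(-1,2).round(2))
    for k,v in dict(knob=pol(.092,q[3],.115),m90=pol(.092,90,.115),sw=[-.033,.128,.057]).items():print(k,W(q,v).round(4))
    from plant import ctrl;s=ctrl.get_state();print(s["ee_pos"],s["clock"])
E
python3 fit.py
```

```text
[ 0.56189115  0.04815157 -0.26299196 16.85009825  0.07515832] -15.068329301765754
[[-1.33 -2.74]
 [ 1.88 -0.14]
 [ 0.06  2.06]
 [-2.89  1.  ]
 [ 0.26 -0.14]
 [-0.27 -0.29]
 [-0.77 -0.57]
 [-0.36 -0.09]
 [ 1.48 -2.03]
 [-1.49  0.2 ]
 [-1.9  -1.59]
 [ 0.24 -1.87]
 [-0.13  0.33]
 [-0.47 -0.35]]
knob [0.4948 0.1112 0.115 ]
m90 [0.4822 0.0022 0.115 ]
sw [0.5633 0.1803 0.057 ]
[ 0.19913392 -0.53885682  0.24437397] 0.1
```

```bash
cat > go.py <<'E'
from fit import *
from scipy.spatial.transform import Rotation as R
from plant import ctrl
def togo(P,yaw): # remaining tool-frame shift (units of 3cm) and turn about tool z (deg)
    s=ctrl.get_state();T=np.array(s["tool_rot"]);d=T.T@(np.array(P)-s["ee_pos"])
    c,n=np.cos(np.radians(yaw)),np.sin(np.radians(yaw));G=np.array([[c,n,0],[n,-c,0],[0,0,-1]])
    print("clock",s["clock"],"pos",np.round(s["ee_pos"],4),"F",np.round(s["contact_force"],2),"togo/3cm",(d/.03).round(3),"turn/90",(R.from_matrix(T.T@G).as_rotvec()/(np.pi/2)).round(3),"j",np.round(s["joint_pos"],0))
E
python3 - <<'E'
import fit as f,numpy as np
obs=f.obs
def res(q):
    o=[]
    for n,u,g in obs:
        v=np.array(g(q),float)
        if v[2]==.045: v[:2]-=np.sign(v[:2])*q[5]
        o.append(f.proj(n,f.W(q,v))-((np.array(u)+.5)/5-.5+f.off[n]) )
    o=np.array(o); o[8:]+=q[6:8]
    return np.append(o.ravel(),q[6:8])
r=f.least_squares(res,list(f.q)+[.003,0,0],x_scale=[.01,.01,.1,10,.01,.01,1,1],loss="soft_l1");q=r.x
print(q,np.degrees(q[2]));print(r.fun[:-2].reshape(-1,2).round(2).tolist())
np.save("q.npy",q[:5])
for k,v in dict(knob=f.pol(.092,q[3],.115),m90=f.pol(.092,90,.115),sw=[-.033,.128,.057]).items():print(k,f.W(q,v).round(4))
E
echo 'q=np.load("q.npy")' >> go.py
python3 - <<'E'
from go import *
togo(W(q,[-.037,.128,.245]),np.degrees(q[2]))
E
```

```text
[ 5.61837585e-01  4.74940773e-02 -2.60141428e-01  1.95649657e+01
  7.51474768e-02  3.29646265e-03  3.64383960e-01  1.68878067e+00] -14.905005923474016
[[-0.33, -0.6], [0.07, 0.69], [-0.47, -0.1], [-0.39, 0.37], [0.6, -0.08], [0.18, -0.28], [-0.38, -0.41], [-0.09, 0.13], [-0.26, -1.35], [-0.21, -0.2], [-0.05, 0.53], [0.45, -0.36], [0.04, 0.34], [-0.29, -0.33]]
knob [0.4917 0.107  0.115 ]
m90 [0.4822 0.0014 0.115 ]
sw [0.5629 0.1797 0.057 ]
clock 0.1 pos [ 0.1991 -0.5389  0.2444] F [ 0.18 -0.65  0.25] togo/3cm [ 1.9564e+01 -1.8343e+01  1.8000e-02] turn/90 [-0.001  0.     0.391] j [-82.   9.  92.  -0.  79. -12.]
```

Call:
arm_command([
  [0.4,-0.37,0,0,0,0,0],
  [0.9,-0.85,0,0,0,0,0],
  [0.9,-0.85,0,0,0,0,0],
  [0.9,-0.85,0,0,0,0,0],
  [0.9,-0.85,0,0,0,0,0],
  [0.9,-0.85,0,0,0,0,0],
  [0.9,-0.85,0,0,0,0,0],
  [0.9,-0.85,0,0,0,0,0],
  [0.9,-0.85,0,0,0,0,0],
  [0.9,-0.85,0,0,0,0,0],
  [0.9,-0.85,0,0,0,0,0],
  [0.9,-0.85,0,0,0,0,0],
  [0.9,-0.85,0,0,0,0,0],
  [0.9,-0.85,0,0,0,0,0],
  [0.9,-0.85,0,0,0,0,0],
  [0.9,-0.85,0,0,0,0,0],
  [0.9,-0.85,0,0,0,0,0],
  [0.9,-0.85,0,0,0,0,0],
  [0.9,-0.85,0,0,0,0,0],
  [0.4,-0.4,0,0,0,0,0],
], squeeze=20)

```text
clock: 1.77
ee_pos: [0.5112, 0.0932, 0.2448]
tool_rot: [[0.937, 0.349, -0.0], [0.349, -0.937, 0.001], [0.0, -0.001, -1.0]]
contact_force: [-0.2, 0.4, -0.2]
opening: 0.0
grasp_force: 0.0
```

Call:
arm_command([
  [0,0,0,0,0,0.05,0],
  [0,0,0,0,0,0.07,0],
  [0,0,0,0,0,0.07,0],
  [0,0,0,0,0,0.07,0],
  [0,0,0,0,0,0.07,0],
  [0,0,0,0,0,0.06,0],
  [0,0,0,0,0,0,0],
  [0,0,0,0,0,0,0],
])

```text
clock: 2.43
ee_pos: [0.5103, 0.0896, 0.2449]
tool_rot: [[0.967, -0.253, -0.001], [-0.253, -0.967, 0.0], [-0.001, 0.0, -1.0]]
contact_force: [0.2, 0.5, -0.9]
opening: -0.0
grasp_force: 0.0
```

```bash
python3 - <<'E'
from go import *
togo(W(q,[-.037,.128,.095]),np.degrees(q[2]))
E
```

```text
clock 2.4333 pos [0.5103 0.0896 0.2449] F [ 0.17  0.51 -0.88] togo/3cm [ 0.804 -3.35   4.995] turn/90 [0.    0.    0.003] j [ -3.   1. 101.  -0.  79. 101.]
```

Call:
arm_command([
  [0.2,-0.85,0,0,0,0,0],
  [0.2,-0.85,0,0,0,0,0],
  [0.2,-0.85,0,0,0,0,0],
  [0.2,-0.8,0,0,0,0,0],
  [0,0,0.5,0,0,0,0],
  [0,0,1,0,0,0,0],
  [0,0,1,0,0,0,0],
  [0,0,1,0,0,0,0],
  [0,0,0.8,0,0,0,0],
  [0,0,0.5,0,0,0,0],
  [0,0,0.2,0,0,0,0],
  [0,0,0,0,0,0,0],
  [0,0,0,0,0,0,0],
])

```text
clock: 3.52
ee_pos: [0.56, 0.1806, 0.096]
tool_rot: [[0.967, -0.255, 0.001], [-0.255, -0.967, 0.0], [0.001, -0.0, -1.0]]
contact_force: [0.6, -0.5, 1.2]
opening: -0.0001
grasp_force: 0.0
```

```bash
python3 - <<'E'
from go import *
togo(W(q,[-.037,.128,.074]),np.degrees(q[2]))
for n in("scene",):
    s=ctrl.snapshot(n)["img"];cv=__import__("cv2");cv.imwrite("pics/s1.png",cv.resize(s[172:292,195:355],None,fx=5,fy=5,interpolation=2))
E
```

```text
clock 3.5167 pos [0.56   0.1806 0.096 ] F [ 0.55 -0.45  1.16] togo/3cm [-0.032  0.005  0.733] turn/90 [-0.    -0.     0.002] j [  6.  20.  96.  -0.  64. 111.]
```

View pics/s1.png

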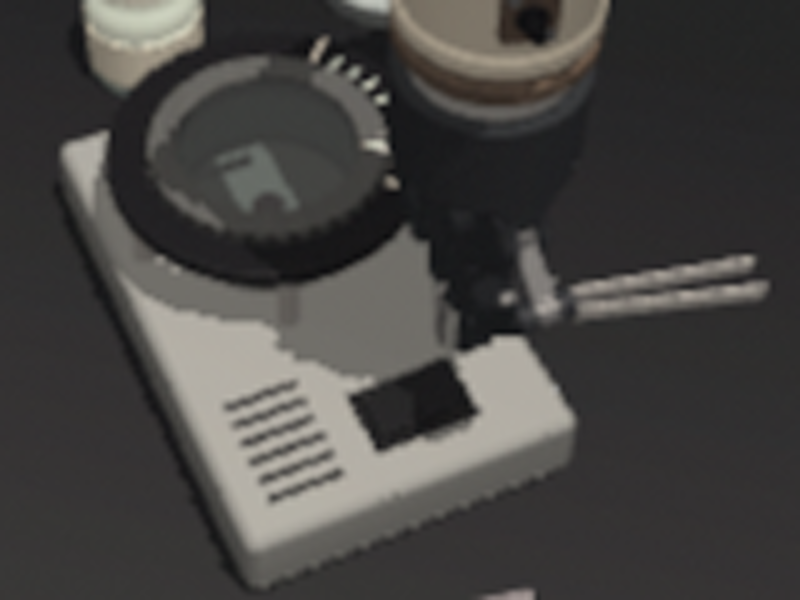

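The scene view shows the fingers hovering near (480,320), with the rocker at about (415,405) still clear of them. I'll descend in small steps.

Call:
arm_command([
  [0,0,0.3,0,0,0,0],
  [0,0,0.3,0,0,0,0],
  [0,0,0.1,0,0,0,0],
  [0,0,0.1,0,0,0,0],
  [0,0,0.05,0,0,0,0],
  [0,0,0,0,0,0,0],
])

```text
clock: 4.07
ee_pos: [0.5592, 0.1806, 0.0695]
tool_rot: [[0.967, -0.256, -0.001], [-0.256, -0.967, -0.0], [-0.001, 0.0, -1.0]]
contact_force: [-0.6, -0.5, -0.4]
opening: 0.0002
grasp_force: 0.0
```

Call:
arm_command([
  [0,0,0.05,0,0,0,0],
  [0,0,0.04,0,0,0,0],
  [0,0,0,0,0,0,0],
])

```text
clock: 4.32
ee_pos: [0.5595, 0.1807, 0.0671]
tool_rot: [[0.967, -0.256, 0.0], [-0.256, -0.967, 0.0], [0.0, -0.0, -1.0]]
contact_force: [-1.1, 1.8, 0.6]
opening: -0.0
grasp_force: 0.6
```

Contact may be starting, since the tip should be at z = 53 mm. I'll continue in 1 mm steps.

Call:
arm_command([
  [0,0,0.04,0,0,0,0],
  [0,0,0,0,0,0,0],
])

```text
clock: 4.48
ee_pos: [0.5596, 0.1807, 0.0659]
tool_rot: [[0.967, -0.256, 0.0], [-0.256, -0.967, 0.0], [0.0, -0.0, -1.0]]
contact_force: [-0.6, 0.0, 0.8]
opening: -0.0003
grasp_force: 0.7
```

Call:
arm_command([
  [0,0,0.03,0,0,0,0],
  [0,0,0,0,0,0,0],
])

```text
clock: 4.65
ee_pos: [0.5596, 0.1806, 0.065]
tool_rot: [[0.967, -0.256, 0.0], [-0.256, -0.967, 0.0], [0.0, -0.0, -1.0]]
contact_force: [0.2, 0.6, 1.0]
opening: -0.0002
grasp_force: 0.6
```

Call:
arm_command([
  [0,0,0.03,0,0,0,0],
  [0,0,0,0,0,0,0],
])

```text
clock: 4.82
ee_pos: [0.5597, 0.1806, 0.0645]
tool_rot: [[0.967, -0.256, 0.0], [-0.256, -0.967, 0.0], [0.0, -0.0, -1.0]]
contact_force: [-1.4, 1.0, 3.5]
opening: 0.0
grasp_force: 1.9
```

Call:
arm_command([
  [0,0,0.03,0,0,0,0],
  [0,0,0,0,0,0,0],
])

```text
clock: 4.98
ee_pos: [0.5597, 0.1807, 0.0643]
tool_rot: [[0.967, -0.256, 0.0], [-0.256, -0.967, -0.0], [0.0, 0.0, -1.0]]
contact_force: [-3.5, 0.5, 9.0]
opening: -0.0001
grasp_force: 4.8
```

The travel stopped and the force rose to 9 N, so the rocker is at its stop. I'll lift off and look.

Call:
arm_command([
  [0,0,0.03,0,0,0,0],
  [0,0,0,0,0,0,0],
  [0,0,-0.2,0,0,0,0],
  [0,0,-0.8,0,0,0,0],
  [0,0,-1,0,0,0,0],
  [0,0,-1,0,0,0,0],
  [0,0,-1,0,0,0,0],
  [0,0,-0.5,0,0,0,0],
  [0,0,0,0,0,0,0],
])

```text
clock: 5.73
ee_pos: [0.5624, 0.1807, 0.2022]
tool_rot: [[0.967, -0.256, 0.009], [-0.256, -0.967, 0.001], [0.009, -0.003, -1.0]]
contact_force: [1.0, -1.0, 0.8]
opening: -0.0003
grasp_force: 0.0
```

```bash
python3 - <<'E'
from go import *
import cv2
a=q[3]; b=np.radians(a+135)  # polar of knob in viewer
wy=np.degrees(b+q[2])+180    # inward radial yaw
rad=np.array([np.cos(b),np.sin(b)]);tan=np.array([-rad[1],rad[0]])
p=.092*rad-.034*tan
yaw=(wy+180)%360-180;print("yaw",yaw)
togo(W(q,[*p,.195]),yaw);print(W(q,[*p,.12]))
s=[ctrl.snapshot(n)["img"] for n in("scene","top")]
ims=[cv2.resize(i,None,fx=5,fy=5,interpolation=2) for i in (s[0][172:292,195:275+0],s[1][112:232,155:235])]
cv2.imwrite("pics/s2.png",np.hstack([cv2.resize(s[0][232:292,225:305],None,fx=5,fy=5,interpolation=2),cv2.resize(s[1][132:192,155:235],None,fx=5,fy=5,interpolation=2)]))
E
```

```text
yaw -40.3400402091583
clock 5.7333 pos [0.5624 0.1807 0.2022] F [ 0.95 -0.98  0.8 ] togo/3cm [-1.162  1.954  0.224] turn/90 [-0.003 -0.005  0.283] j [  6.  13.  92.  -0.  74. 111.]
[0.51372267 0.13296311 0.12      ]
```

View pics/s2.png

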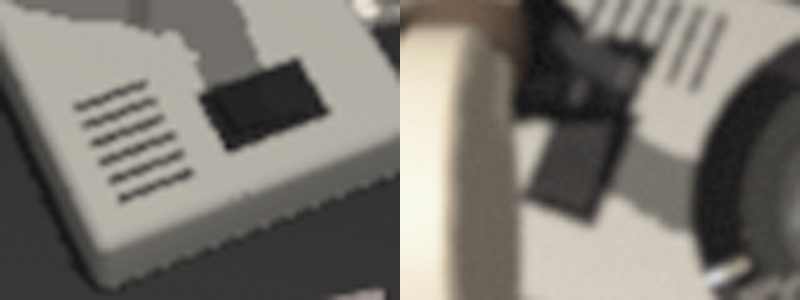

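In the top view, the rocker's front half at (570,180) has turned lighter and evenly lit, so the switch has tipped over. Next I'll go to the clockwise side of the knob.

Call:
arm_command([
  [-0.3,0.5,0,0,0,0,0],
  [-0.3,0.5,0,0,0,0.06,0],
  [-0.26,0.45,0,0,0,0.05,0],
  [-0.2,0.35,0,0,0,0.06,0],
  [0,0,0,0,0,0.06,0],
  [0,0,0,0,0,0.05,0],
  [0,0,0,0,0,0,0],
  [0,0,0,0,0,0,0],
])

```text
clock: 6.5
ee_pos: [0.5116, 0.1391, 0.1955]
tool_rot: [[0.767, -0.642, -0.003], [-0.642, -0.767, -0.0], [-0.002, 0.002, -1.0]]
contact_force: [0.4, -0.2, 0.5]
opening: -0.0003
grasp_force: 0.0
```

```bash
python3 - <<'E'
from go import *
togo([.5137,.1330,.12],-40.3)
E
```

```text
clock 6.5 pos [0.5116 0.1391 0.1955] F [ 0.36 -0.2   0.55] togo/3cm [0.188 0.105 2.515] turn/90 [0.001 0.001 0.004] j [  2.   5. 102.  -0.  73. 132.]
```

Call:
arm_command([
  [0.19,0.1,0.4,0,0,0,0],
  [0,0,0.8,0,0,0,0],
  [0,0,0.7,0,0,0,0],
  [0,0,0.4,0,0,0,0],
  [0,0,0.2,0,0,0,0],
  [0,0.15,0,0,0,0,0],
  [0,0.15,0,0,0,0,0],
  [0,0,0,0,0,0,0],
])

```text
clock: 7.17
ee_pos: [0.5096, 0.1257, 0.1233]
tool_rot: [[0.766, -0.643, 0.002], [-0.643, -0.766, -0.0], [0.001, -0.001, -1.0]]
contact_force: [0.2, -0.5, 0.2]
opening: 0.0001
grasp_force: 0.0
```

Call:
arm_command([
  [0,0.05,0,0,0,0,0],
  [0,0.05,0,0,0,0,0],
  [0,0.05,0,0,0,0,0],
  [0,0,0,0,0,0,0],
])

```text
clock: 7.5
ee_pos: [0.5067, 0.1228, 0.1229]
tool_rot: [[0.766, -0.643, 0.001], [-0.643, -0.766, 0.0], [0.001, -0.001, -1.0]]
contact_force: [0.2, -0.5, 0.5]
opening: 0.0004
grasp_force: 0.2
```

```bash
cat > rel.py <<'E'
from go import *
import cv2
def rel(): # TCP relative to ring axis, in polar/tool terms
    s=ctrl.get_state();T=np.array(s["tool_rot"]);d=np.array(s["ee_pos"])-W(q,[0,0,0]);yaw=np.degrees(np.arctan2(T[1,0],T[0,0]))
    print("tool-frame r(mm)",(T.T@d*1e3).round(1),"lever angle if radial",round(yaw-180-np.degrees(q[2])-135,1)%360,"z",s["ee_pos"][2],"F",np.round(T.T@s["contact_force"],2),s["clock"])
E
python3 - <<'E'
from rel import *
rel()
s=[ctrl.snapshot(n)["img"] for n in("scene","top")]
cv2.imwrite("pics/s3.png",np.hstack([cv2.resize(i,None,fx=5,fy=5,interpolation=2) for i in (s[0][172:272,235:315],s[1][150:250,195:275])]))
E
```

```text
tool-frame r(mm) [ -90.5  -22.3 -123. ] lever angle if radial 19.899999999999977 z 0.12292434662103224 F [ 0.5   0.23 -0.54] 7.5
```

View pics/s3.png

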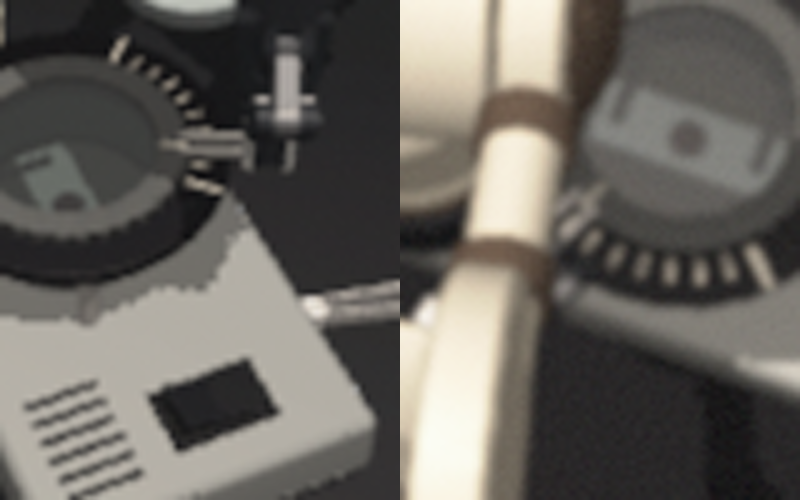

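In the scene view the fingertips stand at about (265,160), right behind the lever end at (245,145), with the index line still in place. I'll begin the arc.

Call:
arm_command([
  [-0.02,0.08,0,0,0,-0.0167,0],
  [-0.02,0.08,0,0,0,-0.0167,0],
  [-0.035,0.16,0,0,0,-0.0333,0],
  [-0.035,0.16,0,0,0,-0.0333,0],
  [-0.035,0.16,0,0,0,-0.0333,0],
  [-0.035,0.16,0,0,0,-0.0333,0],
  [-0.035,0.16,0,0,0,-0.0333,0],
  [-0.035,0.16,0,0,0,-0.0333,0],
  [0,0,0,0,0,0,0],
])

```text
clock: 8.35
ee_pos: [0.4827, 0.0978, 0.1224]
tool_rot: [[0.946, -0.325, 0.0], [-0.325, -0.946, -0.0], [0.0, -0.0, -1.0]]
contact_force: [0.6, -0.8, -0.1]
opening: 0.0
grasp_force: 0.0
```

```bash
python3 -c "
from rel import *
rel()"
```

```text
tool-frame r(mm) [ -91.2  -21.8 -122.4] lever angle if radial 40.89999999999998 z 0.12241381469324676 F [0.87 0.55 0.08] 8.35
```

Call:
arm_command([
  [-0.035,0.16,0,0,0,-0.0333,0],
  [-0.035,0.16,0,0,0,-0.0333,0],
  [-0.035,0.16,0,0,0,-0.0333,0],
  [-0.035,0.16,0,0,0,-0.0333,0],
  [-0.035,0.16,0,0,0,-0.0333,0],
  [-0.035,0.16,0,0,0,-0.0333,0],
  [-0.035,0.16,0,0,0,-0.0333,0],
  [-0.035,0.16,0,0,0,-0.0333,0],
  [-0.035,0.16,0,0,0,-0.0333,0],
  [-0.035,0.16,0,0,0,-0.0333,0],
  [-0.035,0.16,0,0,0,-0.0333,0],
  [-0.035,0.16,0,0,0,-0.0333,0],
  [-0.03,0.11,0,0,0,-0.022,0],
  [0,0,0,0,0,0,0],
])

```text
clock: 9.52
ee_pos: [0.4681, 0.0384, 0.1223]
tool_rot: [[0.946, 0.323, -0.0], [0.323, -0.946, 0.0], [-0.0, -0.0, -1.0]]
contact_force: [0.7, 0.3, -0.8]
opening: 0.0001
grasp_force: 0.0
```

```bash
python3 - <<'E'
from rel import *
rel()
s=[ctrl.snapshot(n)["img"] for n in("scene","top")]
cv2.imwrite("pics/s4.png",np.hstack([cv2.resize(i,None,fx=5,fy=5,interpolation=2) for i in (s[0][162:262,225:305],s[1][150:250,205:285])]))
E
```

```text
tool-frame r(mm) [ -91.7  -21.7 -122.3] lever angle if radial 78.69999999999999 z 0.12230598030144292 F [ 0.77 -0.05  0.78] 9.5167
```

View pics/s4.png

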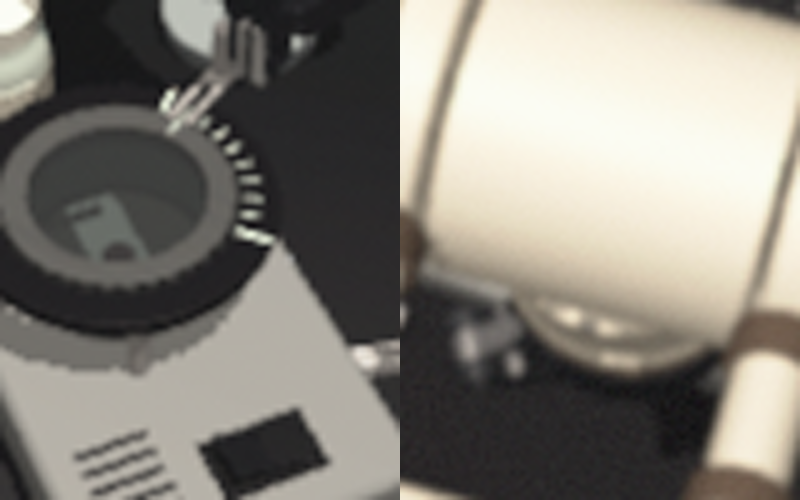

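The scene crop shows the lever lying from (172,130) to (225,80), just short of the long mark at (165,100), with the knob at about (228,45). I'll compare that with the projected angles.

```bash
python3 - <<'E'
from rel import *
c=lambda P:(((proj("scene",W(q,P))+[.36,1.69]-[225,162])+.5)*5-.5).round(0)
print("mark90 in/out",c(pol(.064,90,.093)),c(pol(.075,90,.093)))
for a in(70,74,78,82,86,90):print(a,"index",c(pol(.05,a,.097)),c(pol(.07,a,.1)),"knob base/top",c(pol(.092,a,.1)),c(pol(.092,a,.129)))
E
```

```text
mark90 in/out [167. 107.] [175.  92.]
70 index [188. 134.] [215. 107.] knob base/top [244.  83.] [246.  40.]
74 index [182. 131.] [207. 103.] knob base/top [233.  77.] [235.  34.]
78 index [176. 128.] [198.  99.] knob base/top [222.  72.] [224.  29.]
82 index [170. 125.] [190.  95.] knob base/top [211.  67.] [212.  24.]
86 index [163. 123.] [181.  92.] knob base/top [199.  63.] [200.  20.]
90 index [157. 121.] [171.  89.] knob base/top [187.  60.] [188.  16.]
```

Call:
arm_command([
  [-0.024,0.107,0,0,0,-0.0222,0],
  [-0.024,0.107,0,0,0,-0.0222,0],
  [-0.024,0.107,0,0,0,-0.0222,0],
  [-0.024,0.107,0,0,0,-0.0222,0],
  [-0.024,0.107,0,0,0,-0.0222,0],
  [-0.024,0.107,0,0,0,-0.0222,0],
  [0,0,0,0,0,0,0],
  [0,0,0,0,0,0,0],
])

```text
clock: 10.28
ee_pos: [0.4717, 0.0194, 0.1222]
tool_rot: [[0.859, 0.512, -0.0], [0.512, -0.859, -0.0], [-0.0, -0.0, -1.0]]
contact_force: [-0.4, 0.2, 0.5]
opening: 0.0004
grasp_force: 0.0
```

```bash
python3 -c "
from rel import *
rel()"
```

```text
tool-frame r(mm) [ -91.8  -22.  -122.2] lever angle if radial 90.69999999999999 z 0.1222257117584086 F [-0.22 -0.41 -0.48] 10.2833
```

Call:
arm_command([
  [0,-0.2,0,0,0,0,0],
  [0,-0.4,0,0,0,0,0],
  [0,0,-0.5,0,0,0,0],
  [0,0,-1,0,0,0,0],
  [0,0,-1,0,0,0,0],
  [0,0,-1,0,0,0,0],
  [0,0.3,-0.6,0,0,0,0],
  [-0.3,0.9,0,0,0,0,0],
  [-0.3,0.9,0,0,0,0,0],
  [-0.3,0.9,0,0,0,0,0],
  [-0.3,0.9,0,0,0,0,0],
  [-0.3,0.9,0,0,0,0,0],
  [-0.3,0.9,0,0,0,0,0],
  [-0.3,0.9,0,0,0,0,0],
  [-0.3,0.9,0,0,0,0,0],
  [-0.3,0.9,0,0,0,0,0],
  [-0.3,0.9,0,0,0,0,0],
  [-0.1,0.4,0,0,0,0,0],
  [0,0,0,0,0,0,0],
])

```text
clock: 11.87
ee_pos: [0.5323, -0.2639, 0.2449]
tool_rot: [[0.859, 0.511, -0.0], [0.511, -0.859, 0.0], [-0.0, -0.0, -1.0]]
contact_force: [-0.1, 0.1, 0.1]
opening: -0.0001
grasp_force: 0.0
```

```bash
python3 - <<'E'
from rel import *
rel()
s=[ctrl.snapshot(n)["img"] for n in("scene","top")]
for n,i in zip(("s5","t5"),s): cv2.imwrite(f"pics/{n}_raw.png",i)
cv2.imwrite("pics/s5.png",np.hstack([cv2.resize(i,None,fx=5,fy=5,interpolation=2) for i in (s[0][162:282,210:290],s[1][140:260,205:285])]))
E
```

```text
tool-frame r(mm) [-184.7  252.4 -244.9] lever angle if radial 90.69999999999999 z 0.24490154620065413 F [ 0.02 -0.14 -0.13] 11.8667
```

View pics/s5.png

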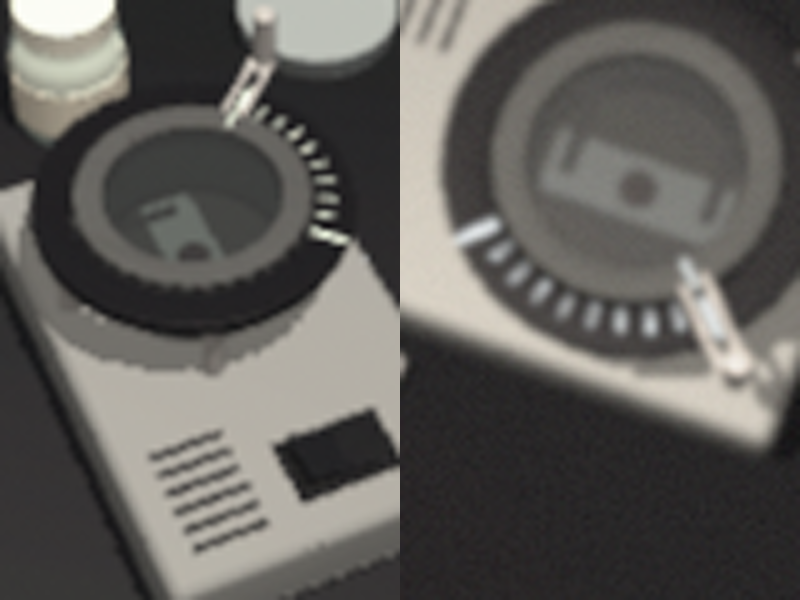

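The lever now lies over the 90° mark. In the top view (right half) the index is at (685,265), and the long mark shows through the slot at about (712,320). I'll take one close crop with the predicted lines as numbers.

```bash
python3 - <<'E'
from rel import *
S,Tm=cv2.imread("pics/s5_raw.png"),cv2.imread("pics/t5_raw.png")
a,b=(246,160),(255,186)
cv2.imwrite("pics/z.png",np.hstack([cv2.resize(i[y:y+37,x:x+25],None,fx=16,fy=16,interpolation=2) for i,(x,y) in((S,a),(Tm,b))]))
for n,o,e,xo in(("scene",a,[.36,1.69],0),("top",b,[0,0],400)):
  c=lambda P:(((proj(n,W(q,P))+e-o)+.5)*16-.5+[xo,0]).round(0).tolist()
  print(n,"mark",c(pol(.064,90,.093)),c(pol(.075,90,.093)))
  for t in(87,90,93):print(t,"idx",c(pol(.054,t,.097)),"arm",c(pol(.068,t,.1)),"base",c(pol(.092,t,.1)),"top",c(pol(.092,t,.129)))
def half(i,x,y): # front/back rocker brightness
    p=proj("top",W(q,[x,y,.05]));return i[int(p[1]+.5)-1:int(p[1]+.5)+2,int(p[0]+.5)-1:int(p[0]+.5)+2].mean()
for i in(np.load("top0.npz")["img"],Tm):print("front",half(i,-.027,.128),"back",half(i,-.003,.128))
E
```

```text
scene mark [200.0, 376.0] [225.0, 329.0]
87 idx [194.0, 407.0] arm [231.0, 333.0] base [293.0, 232.0] top [296.0, 94.0]
90 idx [176.0, 402.0] arm [209.0, 327.0] base [264.0, 224.0] top [266.0, 86.0]
93 idx [159.0, 398.0] arm [187.0, 321.0] base [235.0, 216.0] top [236.0, 78.0]
top mark [594.0, 258.0] [634.0, 341.0]
87 idx [537.0, 185.0] arm [582.0, 288.0] base [659.0, 476.0] top [666.0, 433.0]
90 idx [559.0, 175.0] arm [610.0, 276.0] base [697.0, 460.0] top [705.0, 416.0]
93 idx [581.0, 165.0] arm [637.0, 263.0] base [734.0, 442.0] top [743.0, 398.0]
front 36.55555555555556 back 63.55555555555556
front 64.85185185185185 back 67.14814814814815
```

View pics/z.png

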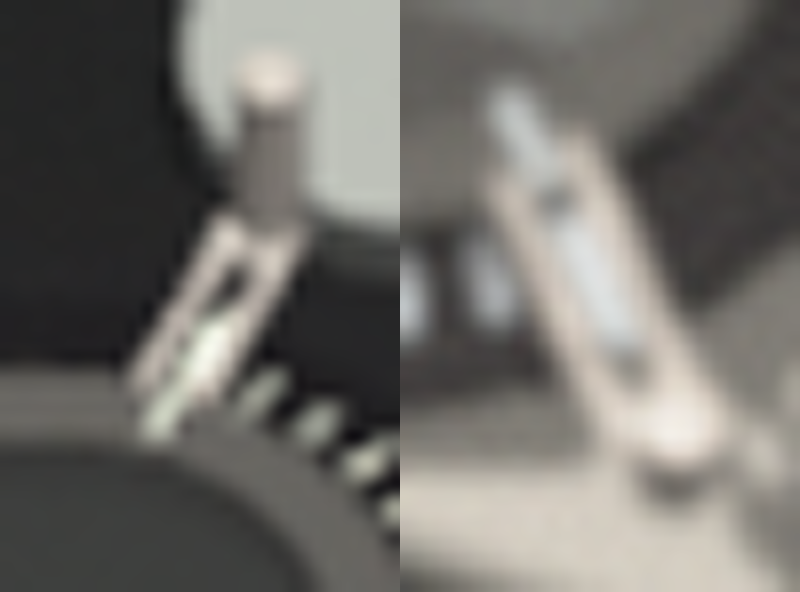

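The index line, slot and 90° mark are collinear and centred in both views, with the lever at about 89.5–90°. The rocker's front half changed shade from 37 to 65, and it was pressed to its stop. I'll hand the job in.

```bash
python3 -c "
from plant import ctrl
print(ctrl.finish_job())"
```

```text
the job is handed in; nothing more can be done
None
```

I pressed the rocker to its on stop, then pushed the lever to the 90° mark (about 89.5–90° from both cameras); the job is handed in with the arm clear and the jar, dish, tweezers and slide box not touched.

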